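Open the purge-gas valve with its long key, then arm the furnace heater

TASK

Make the furnace ready to heat. First open the purge gas: turn the long T-handled key, whose socket sits on the valve nut deep in the round tower, anticlockwise (seen from above) to its stop, and leave the key standing on the nut. Then lift the guard on the control box, flip the toggle lever under it over to its other side, and close the guard fully again, without knocking over or pushing away the other things on the bench.

Things in the scene. Friction and masses are not known exactly. Their poses are not given: they have to be found in the camera images.
- valve_tower: Upright light-grey round tower fixed to the bench, 120 mm diameter, 110 mm high, with a black pressure gauge on its -x side and a pipe stub on its +x side. A vertical bore 45 mm in diameter and 95 mm deep runs down its axis. Origin: centre of the underside; z up.
- valve_nut (a joint): Angle of the hexagon nut (22 mm across flats, 20 mm high) at the bottom of the bore, rad. 0 = valve shut (the start is near this), 2.0 = hard stop, fully open; it grows as the nut turns anticlockwise seen from above. Turns about the tower axis with about 0.2 N m of friction and stays where it is left. The socket has about 5 degrees of play on the nut each way.
- key: Loose steel T-handled socket key, 180 mm long, 0.45 kg, standing in the bore with its hexagon socket already on the nut; its foot rests on the bore floor, 15 mm above the bench. A 40 mm dark collar on its 14 mm shaft, 70 to 85 mm above its foot, guides it in the bore. Origin: centre of its foot, z up the shaft, x along the cross bar. The cross bar is 110 mm long, 16 mm wide, 20 mm high, its centre 170 mm above the foot (75 mm above the tower top).
- key_bar (a point): Centre of the key's cross bar, on the shaft's axis; x along the bar, z up.
- switch_box: Light-grey heater control box fixed to the bench, 220 mm (x) by 160 mm (y) by 80 mm high, dark displays on its front (-x) face. Origin: centre of the underside; z up. The guard and the toggle are on its top face.
- guard (a joint): Angle of the guard over the toggle, rad: 0 = closed, 1.75 = fully open stop. The guard is a grey hood with 3 mm walls, open below and at its hinged end, 90 mm (x) by 70 mm (y) by 60 mm high, hinged along y at the foot of its far (+x) end, 50 mm behind the box centre (see guard_hinge); its front rises as it opens and it swings over away from the front face. A stiff hinge (0.1 N m) keeps it wherever it is left. Mass 0.09 kg.
- guard_hinge (a point): On the guard's hinge line, in the middle; 81 mm above the bench. Axes as the switch_box's; opening turns the guard about +y.
- guard_handle (a point): Centre of the guard's handle: a round steel bar 16 mm in diameter and 36 mm long, parallel to the hinge (box y), carried 35 mm ahead of the hood's front edge by a flat 16 mm wide, 6 mm thick tongue. Gripped across its two ends it can swivel between the fingers. With the guard closed it lies 125 mm in front (-x) of and 57 mm above the hinge line, 138 mm above the bench.
- toggle (a joint): Angle of the toggle lever, rad: 0 = off (leans 0.42 rad to the box's -y side), 0.84 = on (leans 0.42 rad to the +y side). Friction 0.06 N m; it stays where it is left.
- toggle_tip (a point): End of the toggle lever: a steel bat 13 mm in diameter at the end, 46 mm long, pivoted 82 mm above the bench at the centre of the box's top face. It swings in the box's y-z plane.
- jar: Bystander: amber glass jar, 64 mm diameter, 90 mm high. Origin: centre of the underside.
- beaker: Bystander: white ceramic cup, 66 mm diameter, 75 mm high. Origin: centre of the underside.
- spanner: Bystander: steel spanner, 160 mm long, lying flat on the bench along its x. Origin: centre of the underside.
Mind the look-alikes: they are no part of the job. Leave any orange look-alike of the valve_tower alone. Leave any blue or yellow look-alike of the key alone.

How it is judged:
By the outcome, as a careful person would: the job done as asked, in the order asked, and still so for the second after the job is handed in, with the robot touching nothing.
It also fails if it takes over 72 s, if anything falls off the work surface, if the arm or the gripper's body presses on something with over 40 N, if the wrist force passes 120 N, or if a joint passes its speed limit or range.

ROBOT

A 6-joint arm with a two-finger parallel gripper is mounted at the origin on the work surface. World frame = base frame: x ahead of the robot, y to its left, z up, the work surface at z = 0. Lengths are in m, angles in degrees, forces in N, time in s.
With the tool pointing down it reaches from about 0.375 to 0.9 m from the base axis. Payload 3.1 kg.
Tool frame: the origin (TCP) lies at the very end of the fingers, on their centre line; the grasp point (between the pads) lies 19 mm behind it; z points along the fingers, y is the line along which they close (so a half turn about z gives the same grasp; the last joint's range is limited). The gripper opens to 87 mm and grips with 3 to 60 N. Pads are 19 mm wide; open, the fingers measure 117 mm over their backs; the gripper's body (75 mm by 190 mm) begins 51 mm behind the grasp point.
Start: joints at [-82.133, 30.224, 82.088, -0, 67.689, -10.227], TCP at [0.194, -0.594, 0.223] pointing down, gripper open.
Joint ranges: [-176.69, 176.69], [-43.24, 126.21], [12.49, 139.97], [-82, 262], [0, 151.66], [-163.58, 163.58]. Speed limits (degrees/s): [159.86, 159.86, 180, 180, 180, 180].

INTERFACE

Orientations are given as a 3x3 rotation matrix whose columns are the frame's x, y, z axes.
In Python, from rig import * gives the robot as it stands.
- The arm moves only by the tool jog_arm, never from a script. Its arguments are lists of equal length, an entry for each row: "delta_pos": the shift along the world's x, y, z in cm, a list of three; "turn": the turn about the world's z in degrees; "grip": the closure, from 0 (fully open) to 1 (shut). In form: {"delta_pos": [[x, y, z], ...], "turn": [turn, ...], "grip": [grip, ...]}. A call has 1 to 12 rows; each row is the pose to reach, as a shift and turn from the pose commanded when the call began; what a row does not reach only later rows make up. A row lasts 1/8 s, in which the tool goes at most 62.5 mm and 10.7 degrees, less where a joint would pass 70% of its speed; a pose out of reach is approached as far as the arm can. A call with a gripper value outside its range is refused whole. The fingers move at their own pace and stop on an object; the grip force is fixed at half the most. Time passes only in rows, so rows that repeat a pose let the fingers close. It gives the time, the measured TCP pose, the force, the opening and the grip force at its end, in the units of the state.
- read_state(): the state, without advancing time (a new reading comes with each control period).
- capture(name): name is "scene" or "top" or "wrist"; returns a dict with "color" (480x640x3 uint8, blue, green, red), "fovy" (degrees; the focal length in pixels is half the picture's height over the tangent of half this angle, whatever the lens; pixels are square), "cx", "cy" (the principal point, pixels), "k1" (the pictures are not rectified: a ray, as slopes to the right and down, at radius r is drawn at 1 + k1 r^2 times it, then the intrinsics apply), "camera_from_world" (4x4, takes a point from world to camera coordinates). Camera axes: x right, y up, looking along -z (the intrinsics and any distortion apply to the point x, -y, -z); pixel columns grow to the right and rows downward; lengths in m; the calibration is good to about 2 mm. A picture is of the moment at which its call begins. There is no depth.
- hand_in(): hands the job in; it is judged then, once.
The state is a dict: "time_s": time; "joint_positions": joint angles; "qvel": joint speeds; "tau": joint torques, N m; "position": TCP position; "tcp_rot": TCP orientation; "force": force on the tool from outside, world axes, zero at the start; "moment": the same for the moment, N m; "opening": opening from 0.0 (shut) to 1.0 (fully open); "grasp_force": force on a finger pad.
Only numpy, scipy, OpenCV 4.12 (cv2) and the standard library are available. Lean on these libraries where they do the work, as an engineer would, in place of code of your own. Each camera call takes 0.05 s, during which the arm holds its last target. There are 200 camera calls.

## Working session

There is one attempt and no reset: what is moved stays moved. The work goes in short steps, Python scripts to look and compute and a tool call to move; the robot and the scene stay as the last step left them, time stands still between calls to the robot, and variables do not carry over. Pictures are saved under pics/ and viewed, at most 10 in all, crops included, and the job is handed in when it is done.

Besides the shell and the picture viewer there is one more tool, called after "Request:" as name([rows], argument=value, ...), one row to a line, values as JSON. jog_arm: Moves the arm, as the interface text tells. Its arguments: {"type":"object","properties":{"delta_pos":{"type":"array"},"turn":{"type":"array"},"grip":{"type":"array"}},"required":["delta_pos","turn","grip"]}

```bash
mkdir -p pics
cat > h.py <<'E'
from rig import *
import numpy as np, cv2
def ray(c,u,v):
    f=c["color"].shape[0]/2/np.tan(np.radians(c["fovy"])/2)
    d=np.array([(u-c["cx"])/f,(v-c["cy"])/f]); s=d.copy()
    for _ in range(20): s=d/(1+c["k1"]*(s@s))
    M=np.array(c["camera_from_world"]); R=M[:3,:3]; o=-R.T@M[:3,3]
    return o, R.T@np.array([s[0],-s[1],-1.])
def onz(c,u,v,z):
    o,d=ray(c,u,v); return (o+d*(z-o[2])/d[2]).round(4)
def proj(c,p):
    f=c["color"].shape[0]/2/np.tan(np.radians(c["fovy"])/2)
    q=np.array(c["camera_from_world"])@np.r_[p,1]; s=np.array([q[0],-q[1]])/-q[2]
    s=s*(1+c["k1"]*(s@s)); return (f*s+[c["cx"],c["cy"]]).round(1)
E
python3 - <<'E'
from h import *
import pickle
C={n:capture(n) for n in("scene","top")}
pickle.dump(C,open("c0.pkl","wb"))
for n,c in C.items():
    cv2.imwrite(f"pics/{n}0.png",c["color"]); M=np.array(c["camera_from_world"]); print(n,c["fovy"],c["k1"],(-M[:3,:3].T@M[:3,3]).round(3))
E
```

```text
scene 49.52243363300599 0.04454443066916903 [1.063 0.721 1.081]
top 42.68499158515395 -0.09129384129563099 [0.214 0.138 1.425]
```

View pics/top0.png

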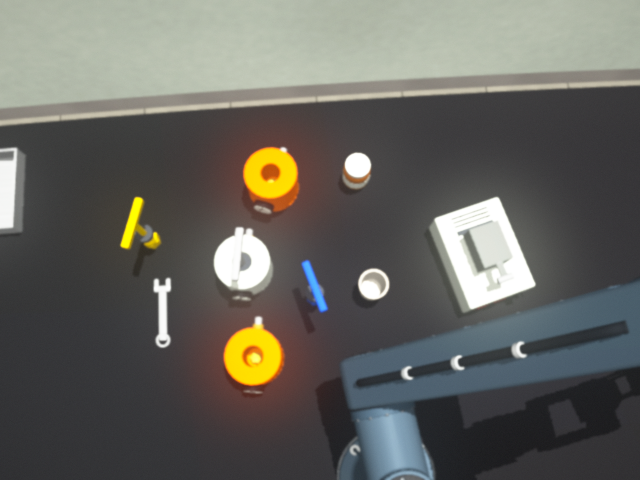

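View pics/scene0.png

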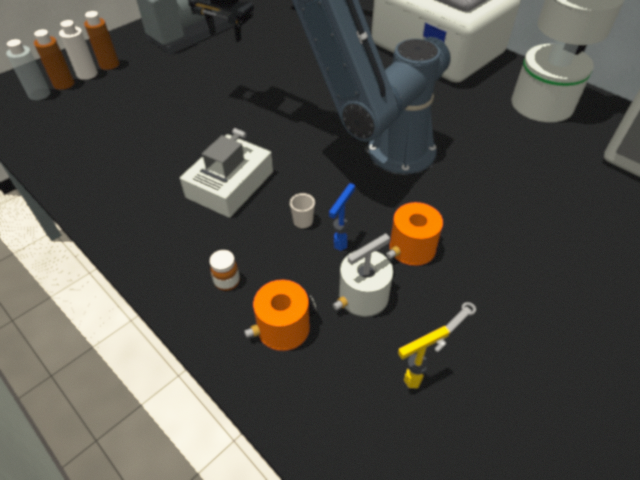

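Run:
```python
from h import *
import pickle
C=pickle.load(open("c0.pkl","rb"))
t=C["top"]["color"];s=C["scene"]["color"]
a=cv2.resize(t[215:315,195:295],(400,400),interpolation=3);b=cv2.resize(t[190:320,420:550],(400,400),interpolation=3)
cv2.imwrite("pics/crop.png",np.hstack([a,b]))
c=C["top"]
for n,u,v,z in [("towertop",243,264,.11),("stub",249,232,.06),("gauge",241,296,.06),("o1",271,172,.11),("o2",254,356,.11),("jar",357,163,.09),("cup",373,284,.075),("blueA",307,264,.195),("blueB",322,308,.195),("boxc",482,255,.08)]: print(n,onz(c,u,v,z))
```

```text
towertop [0.4788 0.2805 0.11  ]
stub [0.5625 0.2689 0.06  ]
gauge [0.4163 0.2938 0.06  ]
o1 [0.6857 0.208  0.11  ]
o2 [0.279  0.2667 0.11  ]
jar [0.7007 0.0104 0.09  ]
cup [ 0.4199 -0.002   0.075 ]
blueA [0.4524 0.1411 0.195 ]
blueB [0.3604 0.1172 0.195 ]
boxc [ 0.4667 -0.2534  0.08  ]
```

View pics/crop.png

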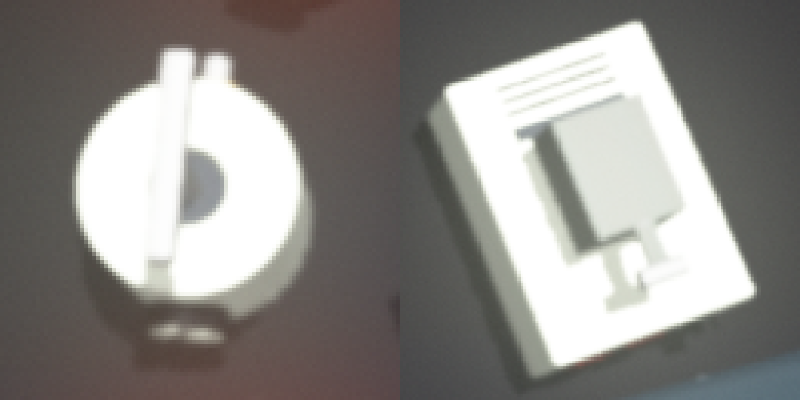

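Run:
```python
from h import *
import pickle
C=pickle.load(open("c0.pkl","rb"));c=C["top"]
a=onz(c,239.5,227.3,.195);b=onz(c,235,280.5,.195);d=a-b
print("bar",a,b,(a+b)/2,np.linalg.norm(d),np.degrees(np.arctan2(d[1],d[0])))
k=lambda x,y:(420+(x-400)*.325,190+y*.325)
P=[onz(c,*k(*p),.08) for p in[(447,88),(637,22),(757,293),(552,370)]]
print(P,np.mean(P,0));
for i in range(4):
  d=P[i]-P[i-1];print(np.linalg.norm(d).round(3),np.degrees(np.arctan2(d[1],d[0])).round(1))
print("handle",onz(c,*k(664,275),.142),onz(c,*k(640,283),.142),onz(c,*k(688,268),.142))
m=np.mean(P,0); print(proj(C["scene"],[*((a+b)/2)[:2],.195]),proj(C["scene"],[*m[:2],.08]))
for u in(0,1):
  s=read_state()
print(np.array(s["tcp_rot"]).round(3),s["position"])
```

```text
bar [0.5394 0.2751 0.195 ] [0.4287 0.2891 0.195 ] [0.48405 0.2821  0.195  ] 0.11158176374300594 -7.207813660505861
[array([ 0.5586, -0.1571,  0.08  ]), array([ 0.5996, -0.3067,  0.08  ]), array([ 0.389 , -0.3674,  0.08  ]), array([ 0.3449, -0.2093,  0.08  ])] [ 0.473025 -0.260125  0.08    ]
0.22 13.7
0.155 -74.7
0.219 -163.9
0.164 105.6
handle [ 0.3984 -0.28    0.142 ] [ 0.3941 -0.2623  0.142 ] [ 0.4021 -0.2977  0.142 ]
[369.2 244.5] [227.2 162.7]
[[ 0.951  0.311 -0.   ]
 [ 0.311 -0.951  0.002]
 [ 0.    -0.002 -1.   ]] [ 0.19403625 -0.59342037  0.2216717 ]
```

Request:
jog_arm([
  [5, 5, 6],
  [10, 11, 6],
  [16, 20, 6],
  [21, 30, 6],
  [25, 40, 6],
  [25.6, 44.4, 6],
  [26.5, 50, 6],
  [27, 56, 6],
  [27.5, 62, 6],
  [28, 68, 6],
  [28.5, 74, 6],
  [28.8, 80, 6],
], turn=[-5, -10, -15, -20, -25, -25, -25, -25, -25, -25, -25, -25], grip=[0, 0, 0, 0, 0, 0, 0, 0, 0, 0, 0, 0])

```text
time_s: 1.6
position: [0.466, 0.0718, 0.2823]
tcp_rot: [[0.993, -0.12, 0.0], [-0.12, -0.993, -0.0], [0.0, 0.0, -1.0]]
force: [1.6, -0.5, 0.5]
opening: 1.003
grasp_force: 0.0
```

Request:
jog_arm([
  [0, 5, 0],
  [0, 10, 0],
  [0, 15, 0],
  [0, 15, 0],
], turn=[0, 0, 0, 0], grip=[0, 0, 0, 0])

```text
time_s: 2.1
position: [0.4652, 0.2227, 0.2819]
tcp_rot: [[0.993, -0.115, -0.001], [-0.115, -0.993, 0.001], [-0.001, -0.0, -1.0]]
force: [0.8, -0.3, 0.2]
opening: 1.001
grasp_force: 0.0
```

Run:
```python
from h import *
import pickle
c=capture("wrist");pickle.dump(c,open("w1.pkl","wb"));cv2.imwrite("pics/w1.png",c["color"]);print(read_state()["position"],proj(c,[.482,.281,.195]))
```

```text
[0.46530787 0.22094773 0.28188669] [234.5 234.9]
```

View pics/w1.png

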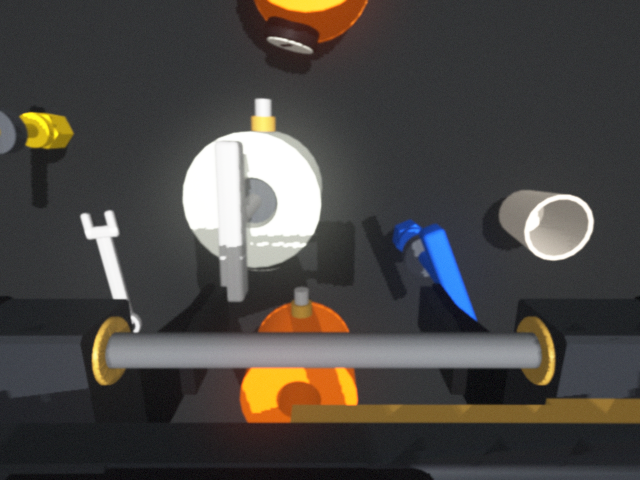

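Run:
```python
from h import *
import pickle
c=pickle.load(open("w1.pkl","rb"))
a=onz(c,230,142,.195);b=onz(c,237,299,.195);d=a-b
print(a,b,(a+b)/2,np.linalg.norm(d),np.degrees(np.arctan2(d[1],d[0])),"tower",onz(c,252,199,.11))
```

```text
[0.5413 0.273  0.195 ] [0.436  0.2876 0.195 ] [0.48865 0.2803  0.195  ] 0.10630733747018595 -7.893816722154802 tower [0.4914 0.2827 0.11  ]
```

Request:
jog_arm([
  [1, 3, 0],
  [2.1, 6, 0],
  [2.1, 6, -4],
  [2.1, 6, -8],
  [2.1, 6, -11.6],
  [2.1, 6, -11.6],
  [2.1, 6, -11.6],
], turn=[-1, -1, -1, -1, -1, -1, -1], grip=[0, 0, 0, 0, 0.3, 0.6, 0.6])

```text
time_s: 3.02
position: [0.4881, 0.2792, 0.1674]
tcp_rot: [[0.99, -0.139, 0.002], [-0.139, -0.99, 0.0], [0.002, -0.001, -1.0]]
force: [1.6, 0.1, 0.1]
opening: 0.744
grasp_force: 0.0
```

Run:
```python
from h import *
import pickle
c=capture("wrist");pickle.dump(c,open("w2.pkl","wb"));cv2.imwrite("pics/w2.png",c["color"]);s=read_state();print(s["position"],s["opening"],s["force"])
```

```text
[0.48847066 0.27955375 0.16797368] 0.699605491534046 [-0.51560342  0.99783762  0.39411527]
```

View pics/w2.png

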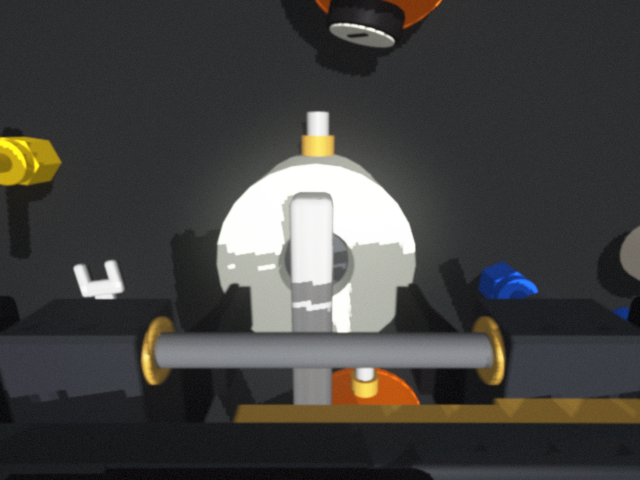

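Run:
```python
from h import *
import pickle
c=pickle.load(open("w2.pkl","rb"))
print(onz(c,312,195,.195),onz(c,316,163,.11),onz(c,217,262,.11),onz(c,415,262,.11), proj(c,[.486,.281,.11]))
```

```text
[0.5438 0.2761 0.195 ] [0.5478 0.2757 0.11  ] [0.4983 0.3428 0.11  ] [0.4819 0.2254 0.11  ] [322.  267.7]
```

Request:
jog_arm([
  [0, 0.3, -0.1],
  [0, 0.3, -0.1],
  [0, 0.3, -0.1],
  [0, 0.3, -0.1],
  [0, 0.3, -0.1],
  [0, 0.3, -0.1],
  [0, 0.3, -0.1],
  [0, 0.3, -0.1],
], turn=[0, 0, 0, 0, 0, 0, 0, 0], grip=[0.7, 1, 1, 1, 1, 1, 1, 1])

```text
time_s: 4.08
position: [0.4871, 0.2829, 0.1655]
tcp_rot: [[0.99, -0.138, 0.0], [-0.138, -0.99, 0.0], [0.0, -0.0, -1.0]]
force: [-0.8, 1.4, 1.6]
opening: 0.181
grasp_force: 30.0
```

Request:
jog_arm([
  [0, 0, 0],
  [0, 0, 0],
  [0, 0, 0],
  [0, 0, 0],
  [0, 0, 0],
  [0, 0, 0],
  [0, 0, 0],
  [0, 0, 0],
  [0, 0, 0],
  [0, 0, 0],
  [0, 0, 0],
  [0, 0, 0],
], turn=[5, 10, 15, 20, 25, 30, 35, 40, 45, 50, 55, 60], grip=[1, 1, 1, 1, 1, 1, 1, 1, 1, 1, 1, 1])

```text
time_s: 5.58
position: [0.4874, 0.2828, 0.1654]
tcp_rot: [[0.613, 0.79, 0.001], [0.79, -0.613, 0.0], [0.001, 0.0, -1.0]]
force: [1.3, 0.7, -0.4]
opening: 0.182
grasp_force: 30.0
```

```bash
python3 -c "
from h import *
s=read_state();print(s['moment'],s['force'],s['joint_positions'])"
```

```text
[ 0.00657188 -0.16266569 -0.23115661] [ 1.32230783  0.72327041 -0.35387708] [ 1.87616152e+01  2.97318467e+01  9.43300586e+01 -4.14812625e-03
  5.58963712e+01  5.65639808e+01]
```

Request:
jog_arm([
  [0, 0, 0],
  [0, 0, 0],
  [0, 0, 0],
  [0, 0, 0],
  [0, 0, 0],
  [0, 0, 0],
  [0, 0, 0],
  [0, 0, 0],
  [0, 0, 0],
  [0, 0, 0],
], turn=[5, 10, 15, 20, 25, 30, 35, 40, 45, 50], grip=[1, 1, 1, 1, 1, 1, 1, 1, 1, 1])

```text
time_s: 6.82
position: [0.4878, 0.2829, 0.1654]
tcp_rot: [[-0.211, 0.977, 0.002], [0.977, 0.211, 0.0], [0.0, 0.002, -1.0]]
force: [1.5, 0.4, -0.7]
opening: 0.179
grasp_force: 30.0
```

```bash
python3 -c "
from h import *
s=read_state();print(s['moment'],s['force'],s['joint_positions'])"
```

```text
[ 0.01898747 -0.33029421 -0.24187221] [ 1.45613873  0.40042379 -0.69763321] [ 1.87582925e+01  2.97389966e+01  9.43122727e+01 -5.37418603e-03
  5.58550489e+01  6.56292110e+00]
```

Request:
jog_arm([
  [0, 0, 0],
  [0, 0, 0],
  [0, 0, 0],
  [0, 0, 0],
  [0, 0, 0],
], turn=[2, 4, 6, 8, 8], grip=[1, 1, 1, 1, 1])

```text
time_s: 7.45
position: [0.4873, 0.2829, 0.1654]
tcp_rot: [[-0.344, 0.939, 0.001], [0.939, 0.344, 0.0], [-0.0, 0.001, -1.0]]
force: [1.5, 0.6, -0.4]
opening: 0.182
grasp_force: 30.1
```

```bash
python3 -c "
from h import *
s=read_state();print(s['moment'],s['force'],s['joint_positions'][5],s['opening'])"
```

```text
[ 0.13587696 -0.68774353 -0.15352515] [ 1.52969664  0.57561234 -0.38064896] -1.3368304120096735 0.18186633697766177
```

Request:
jog_arm([
  [0, 0, 0],
  [0, 0, 0],
  [0, 0, 0],
], turn=[2, 4, 5], grip=[1, 1, 1])

```text
time_s: 7.82
position: [0.4871, 0.2829, 0.1654]
tcp_rot: [[-0.425, 0.905, 0.0], [0.905, 0.425, 0.0], [0.0, 0.0, -1.0]]
force: [1.2, 1.1, 0.2]
opening: 0.182
grasp_force: 30.3
```

```bash
python3 -c "
from h import *
s=read_state();print(s['moment'],s['force'],s['joint_positions'][5],s['opening'])"
```

```text
[ 0.22097897 -0.6741581  -0.42526072] [1.16879375 1.06024104 0.18583578] -6.361526388781374 0.1815809030924439
```

Moment is now well above friction: the stop seems reached. One more small push to confirm.

Request:
jog_arm([
  [0, 0, 0],
  [0, 0, 0],
  [0, 0, 0],
], turn=[2, 4, 4], grip=[1, 1, 1])

```text
time_s: 8.2
position: [0.4869, 0.2828, 0.1655]
tcp_rot: [[-0.486, 0.874, -0.0], [0.874, 0.486, 0.0], [0.0, -0.0, -1.0]]
force: [1.1, 0.9, 0.8]
opening: 0.186
grasp_force: 31.4
```

```bash
python3 -c "
from h import *
s=read_state();print(s['moment'],s['force'],s['joint_positions'][5],s['opening'])"
```

```text
[ 0.15212088 -0.51670224 -0.85653955] [1.12241271 0.89926368 0.7868515 ] -10.306615082274515 0.18623321980954818
```

Request:
jog_arm([
  [0, 0, 0],
  [0, 0, 0],
  [0, 0, 0],
  [0, 0, 0],
  [0, 0, 0],
  [0, 0, 0],
  [0, 0, 3],
  [0, 0, 7],
  [0, 0, 11],
  [0, 0, 11],
], turn=[-3, -3, -3, -3, -3, -3, -3, -3, -3, -3], grip=[1, 0.7, 0.5, 0.4, 0.3, 0.3, 0.3, 0.3, 0, 0])

```text
time_s: 9.45
position: [0.4891, 0.2836, 0.279]
tcp_rot: [[-0.44, 0.898, 0.008], [0.898, 0.44, 0.003], [-0.001, 0.008, -1.0]]
force: [-0.4, -0.1, -0.1]
opening: 0.844
grasp_force: 0.0
```

Run:
```python
from h import *
s=read_state();print(s['position'],s['opening'],s['joint_positions'])
c=capture("wrist");t=capture("top")
cv2.imwrite("pics/m1.png",np.hstack([cv2.resize(c["color"],(533,400)),cv2.resize(t["color"][200:333,200:289],(267,400),interpolation=3)]))
```

```text
[0.48911904 0.28360348 0.27900801] 0.8437065108755268 [ 1.87847340e+01  2.18413776e+01  8.71798407e+01 -1.10313719e-03
  7.05085930e+01 -7.32517538e+00]
```

View pics/m1.png

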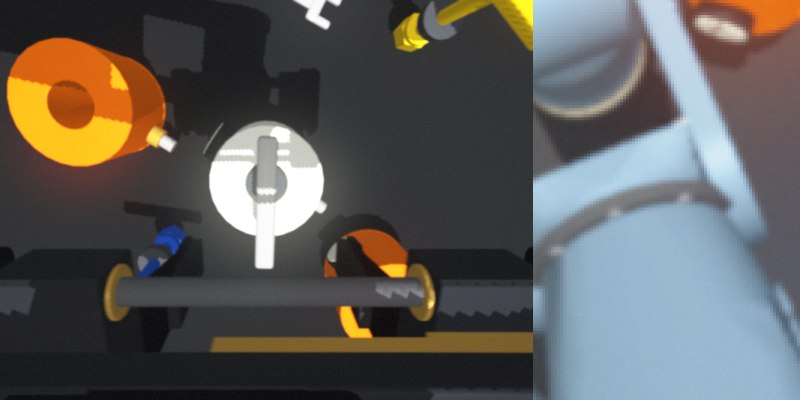

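Request:
jog_arm([
  [-1, -5, 0],
  [-2, -10, 0],
  [-3, -15, 0],
  [-4, -20, 0],
  [-4, -25, 0],
  [-5, -30, 0],
  [-6, -35, 0],
  [-7, -40, -1],
  [-8, -45, -1],
  [-9, -50, -2],
  [-9, -56.4, -3],
  [-9, -56.4, -3],
], turn=[-10, -20, -30, -40, -50, -60, -70, -80, -90, -100, -100.5, -100.5], grip=[0, 0, 0, 0, 0, 0, 0, 0, 0, 0, 0, 0])

```text
time_s: 11.05
position: [0.3962, -0.2847, 0.2432]
tcp_rot: [[0.965, 0.264, -0.002], [0.264, -0.965, 0.001], [-0.002, -0.002, -1.0]]
force: [-0.1, 1.3, 0.0]
opening: 1.0
grasp_force: 0.0
```

Run:
```python
from h import *
import pickle
s=read_state();print(s['position'],s['tcp_rot'],s['joint_positions'])
c=capture("wrist");pickle.dump(c,open("w3.pkl","wb"));M=np.array(c["camera_from_world"]);print(-M[:3,:3].T@M[:3,3])
cv2.imwrite("pics/w3.png",c["color"])
```

```text
[ 0.39618006 -0.28472044  0.24320405] [[ 0.96456251  0.26384749 -0.00191393]
 [ 0.26385001 -0.96456296  0.00120974]
 [-0.00152692 -0.00167186 -0.99999744]] [-4.88305962e+01  1.81495335e+01  9.97806265e+01 -4.17404889e-02
  6.21942109e+01  2.58903381e+01]
[ 0.47173793 -0.26376557  0.40579698]
```

View pics/w3.png

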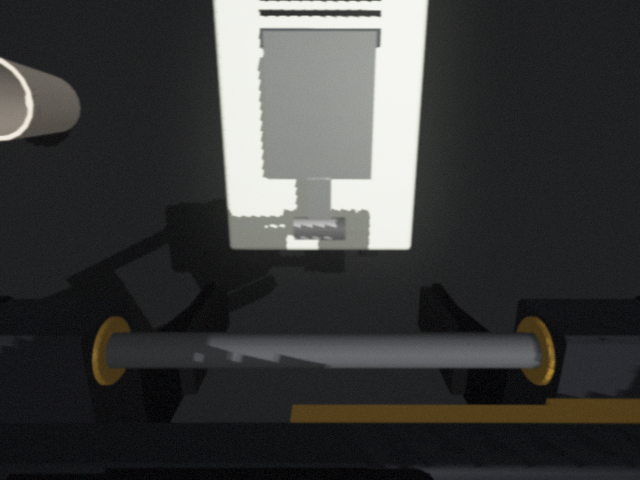

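Run:
```python
from h import *
import pickle
c=pickle.load(open("w3.pkl","rb"))
print(onz(c,319,229,.142),onz(c,292,229,.138),onz(c,346,228,.138))
p,q=onz(c,230,249,.08),onz(c,411,249,.08);print(p,q,p-q,(p+q)/2)
print(onz(c,261,178,.141),onz(c,373,179,.141))
```

```text
[ 0.4054 -0.2784  0.142 ] [ 0.3993 -0.2601  0.138 ] [ 0.4101 -0.2969  0.138 ]
[ 0.3516 -0.2111  0.08  ] [ 0.3936 -0.3644  0.08  ] [-0.042   0.1533  0.    ] [ 0.3726  -0.28775  0.08   ]
[ 0.4291 -0.2313  0.141 ] [ 0.4485 -0.3046  0.141 ]
```

Request:
jog_arm([
  [0.5, 0.1, -3],
  [0.5, 0.1, -7],
  [0.5, 0.1, -10],
  [0.5, 0.1, -12],
  [0.5, 0.1, -12],
], turn=[0, 0, 0, 0, 0], grip=[0, 0, 0.2, 0.3, 0.3])

```text
time_s: 11.72
position: [0.4006, -0.2772, 0.1237]
tcp_rot: [[0.963, 0.27, -0.004], [0.27, -0.963, 0.005], [-0.003, -0.006, -1.0]]
force: [0.3, 0.4, -0.3]
opening: 0.758
grasp_force: 0.0
```

Run:
```python
from h import *
s=read_state();print(s['position'],s['opening'],s['force'])
c=capture("wrist")
cv2.imwrite("pics/w4.png",c["color"])
```

```text
[ 0.40064591 -0.27721918  0.12368446] 0.7581303711327573 [ 0.26730262  0.42695394 -0.28334357]
```

View pics/w4.png

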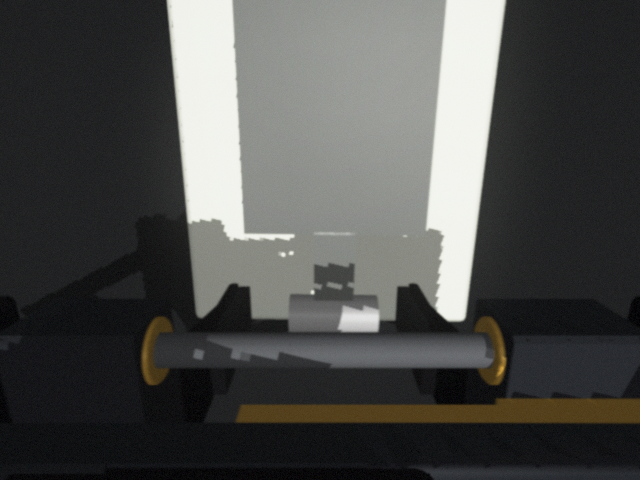

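Request:
jog_arm([
  [0.4, -0.2, -0.5],
  [0.4, -0.2, -0.5],
  [0.4, -0.2, -0.5],
  [0.4, -0.2, -0.5],
  [0.4, -0.2, -0.5],
  [0.4, -0.2, -0.5],
], turn=[0, 0, 0, 0, 0, 0], grip=[0.4, 1, 1, 1, 1, 1])

```text
time_s: 12.52
position: [0.4054, -0.28, 0.1206]
tcp_rot: [[0.964, 0.267, -0.001], [0.267, -0.964, 0.004], [0.0, -0.004, -1.0]]
force: [1.2, 4.7, 3.3]
opening: 0.409
grasp_force: 30.0
```

Run:
```python
from h import *
s=read_state();print(s['position'],s['opening'],s['force'],s['grasp_force'])
p=np.array([-125,57.]);
for th in range(0,100,8):
    t=np.radians(th);q=np.array([p[0]*np.cos(t)+p[1]*np.sin(t),-p[0]*np.sin(t)+p[1]*np.cos(t)])-p
    print(th,(q[0]*.9636/10).round(1),(q[0]*.267/10).round(1),(q[1]/10).round(1))
```

```text
[ 0.40537878 -0.2800035   0.12057599] 0.4094216860724319 [1.22520691 4.73149604 3.26521039] 30.003483602777123
0 0.0 0.0 0.0
8 0.9 0.2 1.7
16 2.0 0.5 3.2
24 3.3 0.9 4.6
32 4.7 1.3 5.8
40 6.3 1.8 6.7
48 8.1 2.2 7.4
56 9.9 2.7 7.9
64 11.7 3.2 8.0
72 13.5 3.8 7.9
80 15.4 4.3 7.6
88 17.1 4.7 7.0
96 18.8 5.2 6.1
```

Request:
jog_arm([
  [0.4, 0.1, 0.9],
  [0.9, 0.2, 1.7],
  [1.4, 0.4, 2.5],
  [2.0, 0.5, 3.2],
  [2.6, 0.7, 3.9],
  [3.3, 0.9, 4.6],
  [4.0, 1.1, 5.2],
  [4.7, 1.3, 5.8],
  [5.5, 1.5, 6.3],
  [6.3, 1.8, 6.7],
  [7.2, 2.0, 7.1],
  [8.1, 2.2, 7.4],
], turn=[0, 0, 0, 0, 0, 0, 0, 0, 0, 0, 0, 0], grip=[1, 1, 1, 1, 1, 1, 1, 1, 1, 1, 1, 1])

```text
time_s: 14.02
position: [0.4853, -0.2584, 0.1948]
tcp_rot: [[0.963, 0.269, -0.005], [0.269, -0.963, 0.003], [-0.004, -0.004, -1.0]]
force: [-5.4, 5.5, 1.1]
opening: 0.407
grasp_force: 30.0
```

Request:
jog_arm([
  [0.9, 0.2, 0.3],
  [1.8, 0.5, 0.5],
  [2.7, 0.8, 0.6],
  [3.6, 1.0, 0.6],
  [4.5, 1.3, 0.6],
  [5.4, 1.6, 0.5],
  [6.4, 1.8, 0.4],
  [7.3, 2.1, 0.2],
  [8.2, 2.3, -0.1],
  [9.0, 2.5, -0.4],
  [9.9, 2.8, -0.8],
  [9.9, 2.8, -0.8],
], turn=[0, 0, 0, 0, 0, 0, 0, 0, 0, 0, 0, 0], grip=[1, 1, 1, 1, 1, 1, 1, 1, 1, 1, 1, 1])

```text
time_s: 15.52
position: [0.5868, -0.231, 0.1869]
tcp_rot: [[0.963, 0.269, 0.001], [0.269, -0.963, 0.001], [0.001, -0.001, -1.0]]
force: [-2.1, 4.8, 1.1]
opening: 0.409
grasp_force: 30.0
```

Run:
```python
from h import *
s=read_state();print(s['position'],s['opening'],s['force'],s['grasp_force'])
c=capture("wrist");d=capture("scene")
cv2.imwrite("pics/w5.png",np.hstack([cv2.resize(c["color"],(400,300)),cv2.resize(d["color"][90:240,150:350],(400,300),interpolation=3)]))
```

```text
[ 0.58676391 -0.23096713  0.18692073] 0.4089664765903249 [-2.09307729  4.79456806  1.09887948] 30.005436586216092
```

View pics/w5.png

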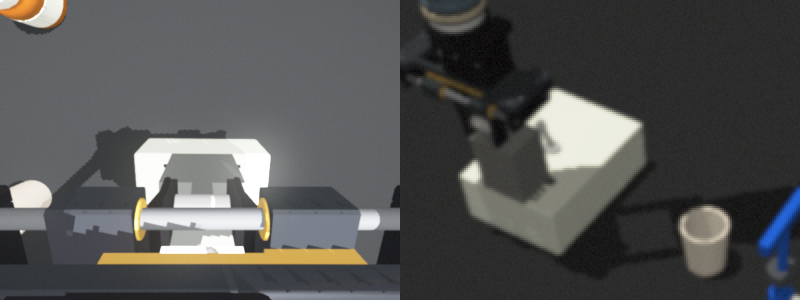

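Request:
jog_arm([
  [0, 0, 0],
  [0, 0, 0],
  [0, 0, 0],
  [0, 0, 0],
  [0, 0, 3],
  [0, 0, 7],
  [-3, -3, 7],
  [-6, -5, 7],
  [-9.5, -7.8, 7],
  [-9.5, -7.8, 7],
], turn=[0, 0, 0, 0, 0, 0, 0, 0, 0, 0], grip=[0.7, 0.4, 0.3, 0.3, 0.3, 0.3, 1, 1, 1, 1])

```text
time_s: 16.88
position: [0.4893, -0.3126, 0.2568]
tcp_rot: [[0.964, 0.265, 0.0], [0.265, -0.964, -0.002], [-0.0, 0.002, -1.0]]
force: [1.3, 0.8, -0.4]
opening: 0.335
grasp_force: 0.0
```

Run:
```python
from h import *
s=read_state();print(s['position'],s['opening'],s['force'])
c=capture("wrist");g=c["color"]
for p in [(.478,-.259,.08),(.483,-.2775,.124),(.4777-.005,-.241,.124)]: print(proj(c,p))
cv2.imwrite("pics/w6.png",g)
```

```text
[ 0.48925162 -0.31262068  0.25680929] 0.3353793557030375 [ 1.33483363  0.83654946 -0.39507657]
[262.3 215.9]
[278.4 228.2]
[230.  228.5]
```

Request:
jog_arm([
  [0, 0, -3],
  [0, 0, -7],
  [0, 0, -11],
  [0, 0, -14.7],
  [0, 0, -14.7],
], turn=[0, 0, 0, 0, 0], grip=[1, 1, 1, 1, 1])

```text
time_s: 17.55
position: [0.4903, -0.3082, 0.1068]
tcp_rot: [[0.963, 0.27, -0.004], [0.27, -0.963, 0.004], [-0.003, -0.005, -1.0]]
force: [-0.2, 0.0, 1.1]
opening: 0.006
grasp_force: 0.0
```

Request:
jog_arm([
  [-0.1, 0.5, 0],
  [-0.3, 1.0, 0],
  [-0.4, 1.5, 0],
  [-0.6, 2.0, 0],
  [-0.7, 2.5, 0],
  [-0.8, 2.9, 0],
  [-0.9, 3.3, 0],
  [-1.0, 3.7, 0],
  [-1.0, 3.7, 0],
], turn=[0, 0, 0, 0, 0, 0, 0, 0, 0], grip=[1, 1, 1, 1, 1, 1, 1, 1, 1])

```text
time_s: 18.68
position: [0.4807, -0.2726, 0.1092]
tcp_rot: [[0.963, 0.269, -0.001], [0.269, -0.963, 0.001], [-0.0, -0.001, -1.0]]
force: [0.8, -0.7, 0.6]
opening: 0.003
grasp_force: 0.4
```

Continue in 2 mm steps, feeling for the stop.

Request:
jog_arm([
  [-0.1, 0.2, 0],
  [-0.1, 0.4, 0],
  [-0.1, 0.4, 0],
], turn=[0, 0, 0], grip=[1, 1, 1])

```text
time_s: 19.05
position: [0.4798, -0.269, 0.1093]
tcp_rot: [[0.963, 0.269, -0.0], [0.269, -0.963, 0.0], [-0.0, -0.001, -1.0]]
force: [0.3, -0.6, 1.5]
opening: 0.003
grasp_force: 0.7
```

Request:
jog_arm([
  [-0.1, 0.2, 0],
  [-0.1, 0.4, 0],
  [-0.1, 0.4, 0],
], turn=[0, 0, 0], grip=[1, 1, 1])

```text
time_s: 19.42
position: [0.4786, -0.2647, 0.1092]
tcp_rot: [[0.963, 0.269, -0.001], [0.269, -0.963, 0.001], [-0.001, -0.001, -1.0]]
force: [1.0, -1.5, 0.3]
opening: 0.003
grasp_force: 0.7
```

Request:
jog_arm([
  [0, 0.2, 0],
  [-0.1, 0.4, 0],
  [-0.1, 0.4, 0],
], turn=[0, 0, 0], grip=[1, 1, 1])

```text
time_s: 19.8
position: [0.4783, -0.2619, 0.1093]
tcp_rot: [[0.963, 0.269, 0.001], [0.269, -0.963, -0.001], [0.0, 0.002, -1.0]]
force: [0.2, -5.2, -3.3]
opening: 0.005
grasp_force: 2.4
```

Run:
```python
from h import *
s=read_state();print(s['position'],s['force'],s['moment'])
c=capture("scene");cc=capture("wrist")
cv2.imwrite("pics/w7.png",np.hstack([cv2.resize(cc["color"],(400,300)),cv2.resize(c["color"][120:210,170:290],(400,300),interpolation=3)]))
```

```text
[ 0.47827698 -0.2619347   0.1092731 ] [ 0.16059401 -5.19718946 -3.25866659] [-0.9312527  -0.04700719 -0.01832135]
```

Request:
jog_arm([
  [0, 0.2, 0],
  [0, 0.2, 0],
  [0, 0.2, 0],
], turn=[0, 0, 0], grip=[1, 1, 1])

```text
time_s: 20.27
position: [0.4784, -0.2615, 0.1093]
tcp_rot: [[0.963, 0.27, 0.001], [0.27, -0.963, -0.004], [-0.0, 0.004, -1.0]]
force: [-0.4, -8.5, -5.4]
opening: 0.009
grasp_force: 4.1
```

Request:
jog_arm([
  [0.3, -1, 0],
  [0.5, -2, 0],
  [0.5, -2, 4],
  [0.5, -2, 9],
  [0.5, -2, 14.5],
  [0.5, -2, 14.5],
  [0.5, -2, 14.5],
], turn=[0, 0, 0, 0, 0, 0, 0], grip=[1, 1, 1, 1, 0.3, 0.3, 0.3])

```text
time_s: 21.15
position: [0.4825, -0.2785, 0.2541]
tcp_rot: [[0.963, 0.269, -0.001], [0.269, -0.963, 0.001], [-0.0, -0.001, -1.0]]
force: [-0.5, 0.4, -1.0]
opening: 0.265
grasp_force: 0.0
```

Run:
```python
from h import *
s=read_state();print(s['position'],s['opening'])
c=capture("scene");cc=capture("wrist")
print(proj(cc,(.478,-.259,.082)),proj(cc,(.473,-.241,.124)),proj(cc,(.483,-.277,.124)),"handle",proj(cc,(.587,-.231,.206)))
cv2.imwrite("pics/w7.png",np.hstack([cv2.resize(cc["color"],(400,300)),cv2.resize(c["color"][120:210,170:290],(400,300),interpolation=3)]))
```

```text
[ 0.48248322 -0.27850848  0.25411937] 0.26490499374411947
[302.2 219.4] [275.1 231.6] [323.3 231.7] handle [289.4  52.8]
```

View pics/w7.png

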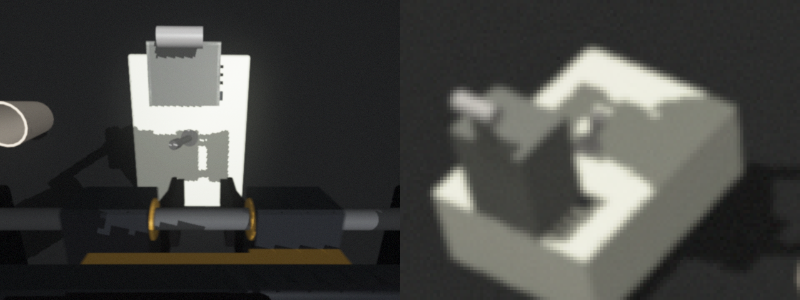

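Request:
jog_arm([
  [3, 1.5, 0.5],
  [7, 3, 0.5],
  [10.3, 4.7, 0.5],
  [10.3, 4.7, 0.5],
  [10.3, 4.7, -3],
  [10.3, 4.7, -6.8],
  [10.3, 4.7, -6.8],
  [10.3, 4.7, -6.8],
], turn=[0, 0, 0, 0, 0, 0, 0, 0], grip=[0.3, 0.3, 0.3, 0.3, 0.3, 0.3, 0.3, 0.3])

```text
time_s: 22.25
position: [0.5859, -0.2328, 0.1868]
tcp_rot: [[0.963, 0.268, 0.0], [0.268, -0.963, -0.0], [0.0, 0.0, -1.0]]
force: [0.9, -0.2, -0.1]
opening: 0.701
grasp_force: 0.0
```

Request:
jog_arm([
  [0.1, 0.1, 0],
  [0.1, 0.1, 0],
  [0.1, 0.1, 0],
  [0.1, 0.1, 0],
  [0.1, 0.1, 0],
  [0.1, 0.1, 0],
], turn=[0, 0, 0, 0, 0, 0], grip=[0.6, 1, 1, 1, 1, 1])

```text
time_s: 23.0
position: [0.5874, -0.2307, 0.1869]
tcp_rot: [[0.963, 0.269, 0.001], [0.269, -0.963, 0.001], [0.001, -0.0, -1.0]]
force: [0.1, 3.0, 4.7]
opening: 0.407
grasp_force: 30.0
```

Request:
jog_arm([
  [-0.9, -0.3, 0.4],
  [-1.7, -0.5, 0.7],
  [-2.6, -0.7, 1.0],
  [-3.5, -1.0, 1.2],
  [-4.5, -1.2, 1.3],
  [-5.4, -1.5, 1.4],
  [-6.3, -1.8, 1.4],
  [-7.2, -2.0, 1.4],
  [-8.1, -2.3, 1.3],
  [-9.0, -2.6, 1.1],
  [-9.9, -2.8, 0.8],
], turn=[0, 0, 0, 0, 0, 0, 0, 0, 0, 0, 0], grip=[1, 1, 1, 1, 1, 1, 1, 1, 1, 1, 1])

```text
time_s: 24.38
position: [0.4861, -0.2582, 0.1937]
tcp_rot: [[0.963, 0.269, -0.003], [0.269, -0.963, 0.003], [-0.002, -0.004, -1.0]]
force: [1.1, 4.7, 2.3]
opening: 0.41
grasp_force: 30.0
```

Request:
jog_arm([
  [-0.9, -0.2, -0.3],
  [-1.8, -0.4, -0.7],
  [-2.6, -0.7, -1.1],
  [-3.4, -0.9, -1.6],
  [-4.1, -1.1, -2.2],
  [-4.8, -1.3, -2.8],
  [-5.5, -1.5, -3.5],
  [-6.1, -1.7, -4.2],
  [-6.7, -1.8, -4.9],
  [-7.2, -2.0, -5.7],
  [-7.7, -2.1, -6.5],
  [-8.1, -2.2, -7.4],
], turn=[0, 0, 0, 0, 0, 0, 0, 0, 0, 0, 0, 0], grip=[1, 1, 1, 1, 1, 1, 1, 1, 1, 1, 1, 1])

```text
time_s: 25.88
position: [0.4051, -0.2801, 0.1197]
tcp_rot: [[0.963, 0.269, -0.003], [0.269, -0.963, 0.003], [-0.002, -0.003, -1.0]]
force: [2.5, 8.5, 21.1]
opening: 0.412
grasp_force: 30.0
```

Request:
jog_arm([
  [0, 0, -0.2],
  [0, 0, -0.2],
  [0, 0, -0.2],
], turn=[0, 0, 0], grip=[1, 1, 1])

```text
time_s: 26.25
position: [0.4052, -0.2801, 0.1196]
tcp_rot: [[0.963, 0.27, -0.003], [0.27, -0.963, 0.002], [-0.002, -0.003, -1.0]]
force: [-2.4, 7.5, 15.7]
opening: 0.407
grasp_force: 30.0
```

Request:
jog_arm([
  [0, 0, 0],
  [0, 0, 0],
  [0, 0, 0],
  [0, 0, 0],
  [0, 0, 3],
  [0, 0, 8],
  [0, 0, 13],
  [-1, 0, 13],
  [-1, 0, 13],
], turn=[0, 0, 0, 0, 0, 0, 0, 0, 0], grip=[0.8, 0.5, 0.3, 0.3, 0.2, 0, 0, 0, 0])

```text
time_s: 27.38
position: [0.396, -0.2809, 0.2478]
tcp_rot: [[0.963, 0.268, -0.001], [0.268, -0.963, 0.001], [-0.001, -0.001, -1.0]]
force: [-0.1, 0.7, -0.5]
opening: 0.993
grasp_force: 0.0
```

Run:
```python
from h import *
import pickle
s=read_state();print(s['position'],s['force'])
c=capture("wrist");c0=pickle.load(open("w3.pkl","rb"))
# handle/hood front edge compared with the closed state seen before: dark-grey (hood) extents along centre column
def ed(c,p0,p1):
    pts=[proj(c,p0+(p1-p0)*t) for t in np.linspace(0,1,81)]
    g=cv2.cvtColor(c["color"],6); return [int(g[int(v),int(u)]) if 0<=u<640 and 0<=v<480 else -1 for u,v in pts]
h=np.array([.4054,-.2785,.14]);x=np.array([.9636,.267,0])
for k in(c0,c): print(ed(k,h-x*.02,h+x*.06))
t=capture("top")["color"];t0=pickle.load(open("c0.pkl","rb"))["top"]["color"]
tt=cv2.cvtColor(t,40)
for nm,lo,hi in[("yellow",(22,150,100),(35,255,255)),("blue",(105,150,80),(125,255,255))]:
    print(nm,[np.array(cv2.mean(np.indices((480,640))[i].astype(np.float32),cv2.inRange(cv2.cvtColor(q,40),lo,hi))[0]).round(1) for q in(t0,t) for i in(0,1)])
for nm,(a,b,u,v) in dict(key=(220,305,205,285),jar=(145,195,335,380),cup=(265,305,350,395),span=(270,350,145,180)).items():
    print(nm,cv2.absdiff(t0[a:b,u:v],t[a:b,u:v]).mean().round(1))
```

```text
[ 0.39595974 -0.28089383  0.24782942] [-0.06102435  0.67493183 -0.48766801]
[30, 32, 33, 32, 95, 130, 146, 148, 139, 142, 154, 149, 137, 117, 101, 99, 103, 105, 107, 115, 116, 159, 184, 189, 176, 166, 155, 138, 135, 137, 138, 140, 136, 138, 138, 139, 140, 138, 141, 144, 141, 141, 139, 142, 144, 136, 141, 144, 142, 140, 145, 140, 142, 146, 156, 158, 144, 141, 142, 144, 146, 148, 145, 143, 146, 143, 143, 146, 146, 146, 144, 147, 145, 147, 144, 146, 147, 147, 146, 148, 147]
[34, 31, 33, 38, 56, 116, 131, 134, 136, 132, 133, 115, 105, 114, 98, 99, 103, 107, 106, 113, 117, 131, 162, 185, 177, 171, 148, 139, 138, 138, 138, 138, 136, 140, 139, 141, 139, 141, 139, 138, 139, 142, 141, 139, 140, 139, 142, 144, 143, 143, 143, 140, 141, 145, 155, 165, 152, 142, 144, 144, 143, 143, 142, 143, 145, 146, 145, 144, 144, 147, 143, 144, 145, 143, 148, 147, 143, 149, 148, 148, 148]
yellow [np.float64(267.3), np.float64(238.2), np.float64(267.6), np.float64(240.0)]
blue [np.float64(286.8), np.float64(313.9), np.float64(288.3), np.float64(314.1)]
key 24.6
jar 23.9
cup 32.1
span 27.0
```

```bash
python3 -c "
from rig import *
print(hand_in())"
```

```text
the job is handed in; nothing more can be done
None
```

I turned the purge-gas key anticlockwise to its stop and left it standing on the nut, then lifted the guard, flipped the toggle to its other side and closed the guard again; the job was handed in after about 27 s, and the hand-in returned no verdict. I didn't fully check that nothing else had moved: the image comparison was blurred by a change in lighting, but nothing pointed to a knock.

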